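# Sort two spacer bars by length into their racks

### The arm

A 7-joint arm with a two-finger parallel gripper is mounted at the origin on a cart in front of the work surface, level with it; the furniture and walls round the work are solid. World frame = base frame: x ahead of the robot, y to its left, z up, the work surface at z = 0. Lengths are in m, angles in rad, forces in N, time in s.
With the tool pointing down it reaches from about 0.425 to 0.925 m from the base axis. Payload 6.8 kg.
Tool frame: the origin (TCP) lies on the front face of the gripper's body, between the roots of the fingers; the fingertips stand 73 mm ahead of it and the grasp point (between the pads) lies 54 mm ahead of it (env.nose_length is the distance from the TCP to the fingertips, in m); z points along the fingers, y is the line along which they close (so a half turn about z gives the same grasp; the last joint's range is limited). The gripper opens to 85 mm and grips with 20 to 120 N. Pads are 22 mm wide; open, the fingers measure 114 mm over their backs; the gripper's body (76 mm by 85 mm) begins 54 mm behind the grasp point. The pads swing forward as they close: fully open they stand 13 mm farther back than shut.
Start: joints at [1.225, 0.477, 0.022, 1.555, -0.011, 1.109, -0.083], TCP at [0.159, -0.656, 0.304] pointing down, gripper open.
Joint ranges: [-2.96, 2.96], [-0.34, 2.1], [-1.41, 1.46], [0.24, 2.44], [-1.37, 4.51], [0.17, 1.92], [-2.96, 2.96]. Speed limits (rad/s): [2.39, 2.39, 3.14, 3.14, 3.14, 3.14, 3.14].

### API

Orientations are given as a unit quaternion [w, x, y, z].
In Python, from cell import env, kin, camera, calibration, job gives the robot as it stands. The module is installed in compiled form; this text tells all that it offers. Calls block until the motion is done:
- env.reach(position, orientation): joint-space move of the TCP to a pose.
- env.movel(position, velocity=0.15, rot=None, stop_force=None): straight line of the TCP; rot=None keeps the orientation; velocity is the mean speed in m/s. With stop_force (N) it stops when the force on the tool has changed by that much, and returns True; else False.
- env.goto_joints(angles): joint-space move.
- env.grip(opening, f_grip=None): finger opening in m; f_grip is the grip in N (None keeps the last); returns when the fingers have stopped.
- env.dwell(seconds).
- kin.inverse_kinematics(position, orientation): joint angles nearest the present ones, or None.
- env.get_state(): the state.
- camera(name): name is "side" or "top" or "wrist"; returns (picture, depth): 420x560x3 uint8, blue, green, red; 420x560 float32, m along the optical axis (not along the pixel's ray), 0 where there is no reading.
- calibration(name): a dict with "fx", "fy", "cx", "cy" (pixels), "rvec" (rotation vector, rad) and "tvec" (3), from world to camera coordinates, as OpenCV has them. Camera axes: x right, y down, z forward; pixel columns grow to the right and rows downward; lengths in m; the calibration is good to about 2 mm. The wrist camera is an equidistant fisheye: a pixel r from the principal point sees the ray r / f radians off the axis. A picture is of the moment at which its call begins: read the wrist's pose just before it. calibration takes no time and is no camera call; for the wrist camera it gives the pose at the moment of the call.
A pose or a line that the arm cannot do raises env.PlanningError and nothing moves.
- job.job_done(): hands the job in; it is judged then, once.
The state is a dict: "time": time; "qpos": joint angles; "joint_velocities": joint speeds; "joint_torque": joint torques, N m; "tcp_pos": TCP position; "orientation": TCP orientation; "force": force on the tool from outside, world axes, zero at the start; "torque": the same for the moment, N m; "opening": finger opening in m; "gripper_force": force on a finger pad.
Only numpy, scipy, OpenCV 4.12 (cv2) and the standard library are available. Lean on these libraries where they do the work, as an engineer would, in place of code of your own. Each camera call takes 0.05 s, during which the arm holds its last target. There are 200 camera calls.

### The job

Two loose aluminium spacer bars, one long and one short, lie on the bench past the black cable. Put each one into the free nest of the rack whose sample bar has the same length, lying flat between the corner brackets, and let go.

Things in the scene. Friction and masses are not known exactly. Their poses are not given: they have to be found in the camera images.
- bar_long: Plain aluminium spacer bar with two small bolt holes in its top, 100 mm long (along its x), 20 mm wide (y), 28 mm tall (z); 150 g or so. It lies loose on the bench past the black cable, right of the racks; which bar is nearer varies. Origin: centre of its underside. Apart from the length it looks just like the other bar.
- bar_short: Plain aluminium spacer bar with two small bolt holes in its top, 65 mm long (along its x), 20 mm wide (y), 28 mm tall (z); 100 g or so. It lies loose on the bench past the black cable, right of the racks; which bar is nearer varies. Origin: centre of its underside. Apart from the length it looks just like the other bar.
- rack_long_free (a point): Centre of the floor (top of the plate, 4 mm above the bench) of the free nest in the row of long bars; the nest lies along this frame's x, inside it is 120 mm long and 40 mm wide, so a 100 mm bar has 10 mm of play on every side. The sample bar's near face is 50 mm from this point, towards +y.
- rack_short_free (a point): Centre of the floor (top of the plate, 4 mm above the bench) of the free nest in the row of short bars; the nest lies along this frame's x, inside it is 85 mm long and 40 mm wide, so a 65 mm bar has 10 mm of play on every side; the long bar cannot lie flat in it. The sample bar's near face is 50 mm from this point, towards +y.
- rack_long: Dark plate 130 (x) x 118 (y) x 4 mm, fixed at the bench's front, left of centre; racks swap sides. A 150 mm tall power supply stands close behind (+x): carry bars higher than that. Two nests along x, each between four corner brackets 7 mm high, sides open. The one at y = +30 mm has a fixed 100 mm sample bar (top 32 mm above the bench); that at y = -30 mm is free. Origin: centre of the underside.
- rack_short: Dark plate 130 (x) x 118 (y) x 4 mm, fixed at the bench's front, left of centre; racks swap sides. A 150 mm tall power supply stands close behind (+x): carry bars higher than that. Two nests along x, each between four corner brackets 7 mm high, sides open. The one at y = +30 mm has a fixed 65 mm sample bar (top 32 mm above the bench); that at y = -30 mm is free. Origin: centre of the underside.

How it is judged:
By the outcome, as a careful person would: the job done as asked, in the order asked, and still so for the second after the job is handed in, with the robot touching nothing.
It also fails if it takes over 67 s, if anything falls off the work surface, if the arm or the gripper's body presses on something with over 40 N, if the wrist force passes 120 N, or if a joint passes its speed limit or range.

## Working session

There is one attempt and no reset: what is moved stays moved. The work goes in short steps, each a Python script; the robot and the scene stay as the last script left them, time stands still between calls to the robot, and variables do not carry over. Pictures are saved under pics/ and viewed, at most 10 in all, crops included, and the job is handed in when it is done.

```bash
mkdir -p pics; python3 - <<'E'
from cell import env,kin,camera,calibration,job
import cv2,numpy as np
for n in("top","side"):
    p,d=camera(n); cv2.imwrite(f"pics/{n}0.png",p); np.save(f"pics/{n}0.npy",d)
    c=calibration(n); print(n,c)
s=env.get_state();print(s["time"],s["tcp_pos"],s["orientation"])
E
```

```text
top {'fx': 396.33007363276516, 'fy': 396.33007363276516, 'cx': 283.68114717261375, 'cy': 212.6810458096442, 'rvec': array([ 2.17035007, -2.11947477,  0.13231593]), 'tvec': array([0.07387109, 0.54672421, 0.80197115])}
side {'fx': 393.5834400289739, 'fy': 393.5834400289739, 'cx': 276.4085129168143, 'cy': 209.83899353518575, 'rvec': array([ 2.0566953 , -0.14671574,  0.05822124]), 'tvec': array([-0.51187018,  0.14072443,  0.74109571])}
0.1 [ 0.15888078 -0.65561825  0.30303068] [-7.98455741e-04  9.92937508e-01  1.18635744e-01 -1.69340207e-04]
```

View pics/top0.png

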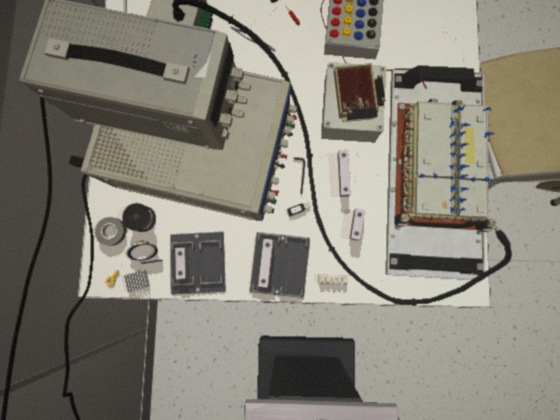

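View pics/side0.png

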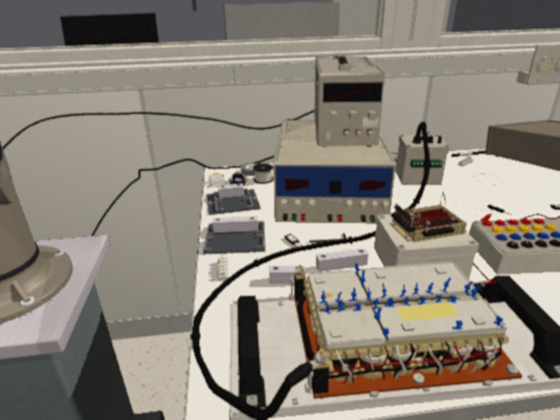

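The top view shows the long-sample rack at (280,265) and the short-sample rack at (198,263), with each free nest on the right. The long bar is at (344,173) and the short bar at (357,225), beyond the cable. I'll enlarge this area to measure.

```bash
cat > h.py <<'E'
import numpy as np,cv2
from cell import env,kin,camera,calibration,job
def world(n,uv,z):
    c=calibration(n);R=cv2.Rodrigues(c["rvec"])[0];o=-R.T@c["tvec"]
    uv=np.atleast_2d(uv).astype(float)
    r=np.c_[(uv[:,0]-c["cx"])/c["fx"],(uv[:,1]-c["cy"])/c["fy"],np.ones(len(uv))]@R
    return o+r*((z-o[2])/r[:,2])[:,None]
def cloud(n,d):
    c=calibration(n);R=cv2.Rodrigues(c["rvec"])[0]
    v,u=np.mgrid[:d.shape[0],:d.shape[1]]
    P=np.stack([(u-c["cx"])/c["fx"]*d,(v-c["cy"])/c["fy"]*d,d],-1)
    return (P-c["tvec"])@R
E
python3 - <<'E'
from h import *
p=cv2.imread("pics/top0.png");d=np.load("pics/top0.npy")
c=p[140:305,160:400];cv2.imwrite("pics/crop.png",cv2.resize(c,None,fx=3.3,fy=3.3,interpolation=cv2.INTER_CUBIC))
W=cloud("top",d)
for a,(u0,u1,v0,v1),zz in(("long",(332,356,145,203),(.02,.035)),("short",(344,372,202,248),(.02,.035)),("sampL",(255,275,235,290),(.025,.04)),("sampS",(170,190,243,285),(.025,.04))):
    Q=W[v0:v1,u0:u1];m=(Q[...,2]>zz[0])&(Q[...,2]<zz[1]);q=Q[m]
    r=cv2.minAreaRect(q[:,:2].astype(np.float32)*1000);print(a,m.sum(),r,np.median(q[:,2]))
# heights of cable and obstacles
print(np.round(W[::12,300:400:6,2][8:24]*1000).astype(int))
for nm,(u0,u1,v0,v1) in dict(psu=(80,295,60,218),box=(322,385,62,140),right=(388,490,65,275),rack1=(165,228,230,296)).items():
    q=W[v0:v1,u0:u1].reshape(-1,3);q=q[q[:,2]>.06];print(nm,q.min(0) if len(q) else 0,q.max(0) if len(q) else 0)
E
```

```text
long 436 ((638.4120483398438, -41.584991455078125), (99.2663803100586, 20.09059715270996), 3.161224842071533) 0.028687080648786337
short 299 ((526.5772705078125, -70.6119384765625), (20.588665008544922, 64.878173828125), 80.69982147216797) 0.02865715757026107
sampL 465 ((439.49395751953125, 123.736083984375), (20.204896926879883, 100.0501708984375), 85.22257995605469) 0.03265713581609388
sampS 319 ((433.9798583984375, 302.9062194824219), (63.495235443115234, 20.774093627929688), 4.231226921081543) 0.03260967481862603
[[  1   1   2   2  42  77  82  97 106  98  94 101  95 105 119   7  15]
 [ 32   2   0   0  77  79  78  92  99 113 125 123 123 126  75  10  15]
 [ 22  -1  -1  -1  77  79  78  84  85  80  76  78  74  77   0  13  16]
 [  1  15   1   3  44  46  48  48  55  59  62  66  67  70  -1  17  14]
 [ -1  12   2   0  -2   1  -1   2   3  -2   2   1   1   3   0  19  20]
 [ -3  11  11   0   0   1   0  32   1   2   2   1  -1   0   2  20  22]
 [  1   2  11   3   0   2   0  31  28   3   2   0   1   0  -2  20  25]
 [  3   2  11   0   1   3  -1  29  31   3   1  -1  -1   5   0  20  25]
 [  2   1
[... 165 characters left out ...]
0   1  27  29   1   2   1   0  13  46]
 [  0   1  -1  -2  11  -1   2   1   2  32  29   1   3   2   1  14  38]
 [  7  11   1   1   8   2   2  -3   2  -1   2   0   2  -1   2  12  18]
 [  5 870   1   0   2   0  13   1   1  -1   0 870  -1   1  -2  13  12]
 [  1   2   1  -1  -2   2   1  11   0  -4   2  -1   2   2   0  20  23]
 [  4   1  -1   4  12  10  10  10   1  15   5   3   0   0   1   1   0]]
psu [0.43115781 0.06980279 0.06003628] [0.86801993 0.47593308 0.86950197]
box [ 0.43115781 -0.1189546   0.06033804] [0.86582271 0.07477505 0.86950197]
right [ 0.42981685 -0.33676634  0.06001611] [0.8702571  0.07477505 0.86950197]
rack1 [0.43115781 0.07477505 0.86950197] [0.43115781 0.07477505 0.86950197]
```

View pics/crop.png

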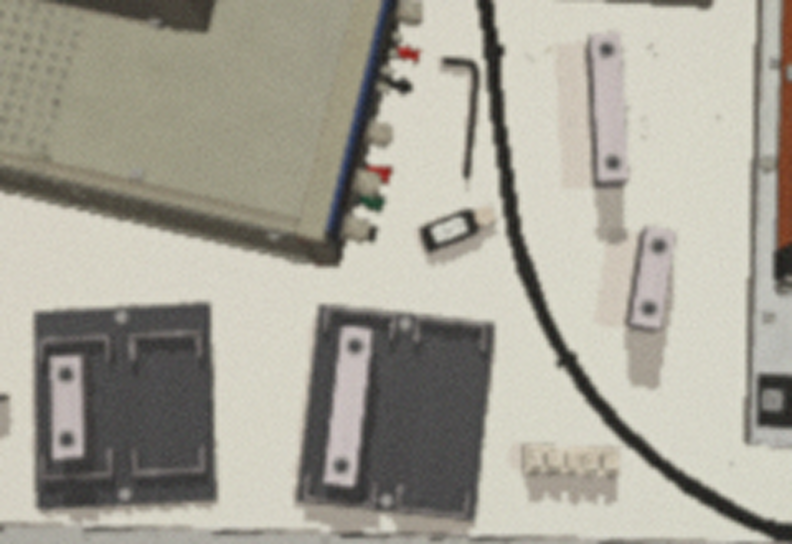

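The crop confirms the layout: the free nests are at about (410,412) for the long rack and (170,405) for the short rack. The bars are well clear of the cable. Next I'll check obstacle clearances and the IK.

```bash
cat >> h.py <<'E'
def q(deg): a=np.radians(deg)/2; return [0,np.cos(a),np.sin(a),0]
def ax(deg): a=np.radians(deg); return np.array([np.cos(a),np.sin(a)]),np.array([-np.sin(a),np.cos(a)])
LB=(.6384,-.0416,3.2); SB=(.5266,-.0706,-9.3)
LN=(*(np.array([.4395,.1237])-.06*ax(-4.8)[1]),-4.8); SN=(*(np.array([.4340,.3029])-.06*ax(4.2)[1]),4.2)
E
python3 - <<'E'
from h import *
d=np.load("pics/top0.npy");W=cloud("top",d);W[d<.05]=np.nan
P=W.reshape(-1,3);P=P[~np.isnan(P[:,0])]
def box(n,x0,x1,y0,y1,z):
    m=(P[:,0]>x0)&(P[:,0]<x1)&(P[:,1]>y0)&(P[:,1]<y1)&(P[:,2]>z)&(P[:,2]<.5);r=P[m]
    print(n,len(r),r.min(0).round(3) if len(r) else "",r.max(0).round(3) if len(r) else "")
box("behind long",.69,.9,-.13,.06,.03);box("right",.3,.9,-.4,-.1,.035);box("psu",.45,.9,.05,.5,.06);box("psu low x",.45,.58,.05,.5,.06)
print("long rack ctr",world("top",[160+397/3.3,140+413/3.3],.004),"short",world("top",[160+126/3.3,140+406/3.3],.004))
print(LN,SN)
c=calibration("wrist");R=cv2.Rodrigues(c["rvec"])[0];s=env.get_state();print("wristcam-tcp",-R.T@c["tvec"]-s["tcp_pos"])
for n,(x,y,a) in dict(LB=LB,SB=SB,LN=LN,SN=SN).items():
  for z in(.077,.30):
    for f in(0,180):
      j=kin.inverse_kinematics([x,y,z],q(a+f));print(n,z,f,None if j is None else np.round(j,2))
E
```

```text
behind long 4425 [ 0.714 -0.121  0.03 ] [0.866 0.059 0.129]
right 13660 [ 0.421 -0.372  0.035] [ 0.875 -0.1    0.124]
psu 39127 [0.529 0.066 0.06 ] [0.9   0.492 0.342]
psu low x 2788 [0.529 0.105 0.06 ] [0.58  0.383 0.161]
long rack ctr [[0.43461351 0.09181027 0.004     ]] short [[0.43482232 0.27025179 0.004     ]]
(np.float64(0.43447932940006107), np.float64(0.06391042844502975), -4.8) (np.float64(0.4383942918276579), np.float64(0.2430611313665325), 4.2)
wristcam-tcp [0.06446291 0.01639733 0.06976422]
LB 0.077 0 [ 0.12  0.7  -0.21  1.77  0.21  0.69 -1.72]
LB 0.077 180 [ 0.49  0.83 -0.75  1.75  0.72  0.86  1.04]
LB 0.3 0 [ 0.27  0.46 -0.41  1.63  0.2   1.1  -1.71]
LB 0.3 180 [ 0.52  0.54 -0.79  1.61  0.41  1.17  1.27]
SB 0.077 0 [ 0.16  0.58 -0.18  2.04  0.2   0.54 -1.89]
SB 0.077 180 [ 0.49  0.65 -0.61  2.02  0.61  0.65  0.89]
SB 0.3 0 [ 0.37  0.28 -0.42  1.88  0.13  1.01 -1.84]
SB 0.3 180 [ 0.68  0.35 -0.81  1.86  0.29  1.05  1.16]
LN 0.077 0 [-0.    0.5  -0.34  2.24  0.38  0.45 -2.3 ]
LN 0.077 180 [ 0.24  0.56 -0.63  2.23  0.65  0.54  0.59]
LN 0.3 0 [ 0.45  0.16 -0.8   2.05  0.14  0.98 -2.07]
LN 0.3 180 [ 0.71  0.24 -1.1   2.04  0.25  1.01  0.97]
SN 0.077 0 [-0.12  0.63 -0.64  2.09  0.64  0.63 -2.7 ]
SN 0.077 180 [-0.    0.69 -0.79  2.08  0.78  0.7   0.33]
SN 0.3 0 [ 0.34  0.44 -1.21  1.91  0.47  1.11 -2.56]
SN 0.3 180 [ 0.35  0.45 -1.22  1.91  0.47  1.12  0.58]
```

```bash
cat >> h.py <<'E'
def st(t=""):
    s=env.get_state();print(t,round(s["time"],2),s["tcp_pos"].round(4),"open",round(s["opening"],4),"gf",np.round(s["gripper_force"],1),"F",s["force"].round(1))
def pick(B,z=.084):
    env.grip(.05)
    print(env.movel([B[0],B[1],.12],.2),env.movel([B[0],B[1],z],.05,stop_force=8));st("down")
    env.grip(.0,50);st("gripped")
E
python3 - <<'E'
from h import *
print(env.nose_length)
env.reach([LB[0],LB[1],.30],q(LB[2]+180));st()
pick(LB);print(env.nose_length)
env.movel([LB[0],LB[1],.30],.2);st("up")
p,_=camera("wrist");cv2.imwrite("pics/w1.png",p)
p,_=camera("side");cv2.imwrite("pics/s1.png",p)
E
```

```text
0.0726
 2.85 [ 0.6384 -0.0429  0.2998] open 0.0857 gf 0.0 F [-0.3  0.4 -0.3]
False False
down 5.21 [ 0.6386 -0.0415  0.0842] open 0.0496 gf 0.0 F [-0.2 -0.5  0.1]
gripped 5.58 [ 0.6388 -0.0415  0.0846] open 0.019 gf 49.6 F [0.5 0.5 3.8]
0.0726
up 6.82 [ 0.6377 -0.0419  0.2985] open 0.0185 gf 48.9 F [-0.2  0.4 -2. ]
```

View pics/w1.png

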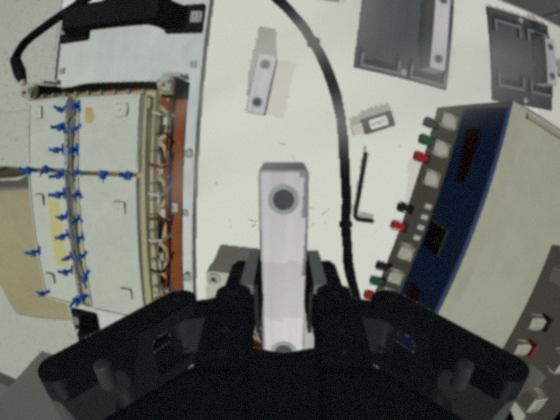

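View pics/s1.png

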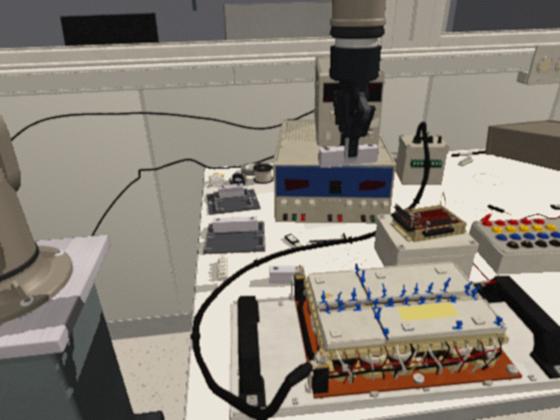

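The wrist view shows the long bar gripped at its middle (283,250), straight along the fingers. The side view shows it hanging level at (348,155). Now I'll place it.

```bash
cat >> h.py <<'E'
def place(N,via):
    for v in via: env.movel(v,.25)
    env.movel([N[0],N[1],.30],.2,rot=q(N[2]+180));st("above")
    env.movel([N[0],N[1],.10],.2);env.movel([N[0],N[1],.091],.05)
    print("contact",env.movel([N[0],N[1],.085],.015,stop_force=6));st("placed")
    env.grip(.042);st("released")
    env.movel([N[0],N[1],.30],.2)
E
python3 - <<'E'
from h import *
place(LN,[[.56,-.04,.30]])
p,_=camera("wrist");cv2.imwrite("pics/w2.png",p)
env.movel([.5,-.03,.30],.25);env.movel([SB[0],SB[1],.30],.25,rot=q(SB[2]+180))
d=camera("top");cv2.imwrite("pics/t2.png",d[0]);np.save("pics/t2.npy",d[1])
pick(SB)
env.movel([SB[0],SB[1],.30],.2);st("up")
p,_=camera("wrist");cv2.imwrite("pics/w3.png",p)
a=cv2.imread("pics/w2.png");cv2.imwrite("pics/m.png",cv2.resize(np.hstack([a,p]),(800,300)))
E
```

```text
above 8.35 [0.4355 0.0632 0.3001] open 0.0186 gf 48.9 F [-0.7  0.1 -1.9]
contact True
placed 10.13 [0.4348 0.064  0.0885] open 0.0187 gf 50.0 F [-1.1 -0.1  7.3]
released 10.48 [0.4341 0.0637 0.0878] open 0.042 gf 0.0 F [-0.4 -0.4  0.2]
False False
down 14.91 [ 0.5267 -0.0705  0.0841] open 0.0498 gf 0.0 F [-0.  -0.5  0.5]
gripped 15.28 [ 0.5269 -0.0705  0.0845] open 0.0187 gf 49.6 F [-0.  -0.7  3.7]
up 16.52 [ 0.5259 -0.0707  0.2988] open 0.0192 gf 49.0 F [-0.5 -0.  -1.2]
```

View pics/m.png

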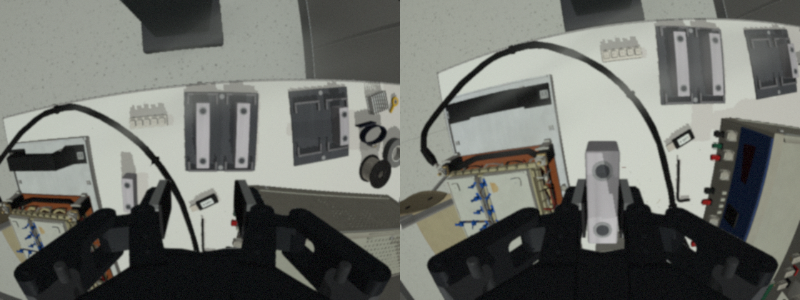

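The left half shows the long bar lying in the free long nest at (203,137), parallel to its sample. The right half shows the short bar gripped at its centre (600,195). I'll place the short bar next.

```bash
python3 - <<'E'
from h import *
place(SN,[[.46,0,.30],[.436,.10,.30]])
p,_=camera("wrist");cv2.imwrite("pics/w4.png",p)
env.movel([.45,-.05,.32],.25)
p,d=camera("top");cv2.imwrite("pics/t4.png",cv2.resize(p[215:310,150:330],None,fx=4.2,fy=4.2,interpolation=cv2.INTER_CUBIC))
W=cloud("top",d)
for a,(u0,u1,v0,v1),N in(("long",(278,312,230,298),LN),("short",(200,228,230,298),SN)):
    Q=W[v0:v1,u0:u1];m=(Q[...,2]>.024)&(Q[...,2]<.04);w=Q[m]
    r=cv2.minAreaRect(w[:,:2].astype(np.float32)*1000);print(a,m.sum(),r,np.median(w[:,2]),N)
st()
E
```

```text
above 18.53 [0.4387 0.2416 0.2996] open 0.0189 gf 49.0 F [ 1.  -0.  -1.6]
contact True
placed 20.32 [0.4386 0.2433 0.0885] open 0.0191 gf 49.9 F [-0.2 -1.3  6.1]
released 20.67 [0.4381 0.2427 0.0877] open 0.0422 gf 0.0 F [-0.1  0.1 -0.6]
long 455 ((435.03424072265625, 64.29357147216797), (19.903766632080078, 99.29776000976562), 85.24968719482422) 0.03275283693304241 (np.float64(0.43447932940006107), np.float64(0.06391042844502975), -4.8)
short 311 ((438.5609130859375, 242.97879028320312), (65.12989044189453, 20.436655044555664), 5.253915786743164) 0.03249081619977012 (np.float64(0.4383942918276579), np.float64(0.2430611313665325), 4.2)
 23.3 [ 0.4499 -0.0486  0.3199] open 0.0421 gf 0.0 F [-1.1  0.3  0.1]
```

View pics/t4.png

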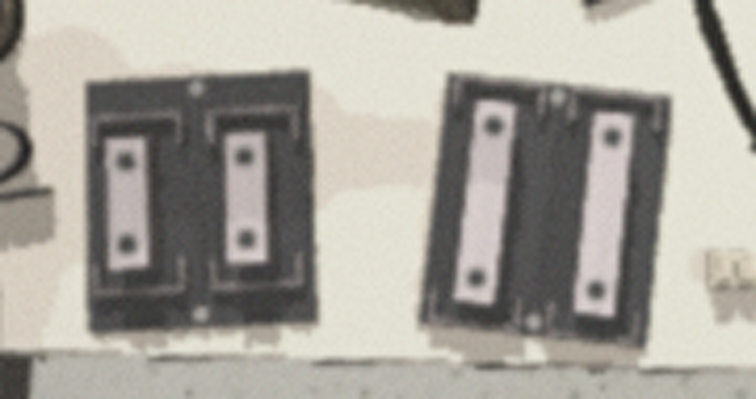

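The crop shows the short bar at (246,198) and the long bar at (604,213). Both lie flat and centred between the brackets of the matching nests, with their tops 32.5 mm above the bench.

```bash
python3 -c "
from cell import job;print(job.job_done())"
```

```text
the job is handed in; nothing more can be done
None
```

Both bars are released and lying flat in the free nests that match their lengths, with the gripper clear of everything; I handed the job in about 23 s into the 67 s limit.

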